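# Pump the ratchet lift and slide the case onto the shelf

## Task

Raise the small bench lift with the spectacle case on it by pumping its ratchet lever, one tooth a stroke, until the platform comes level with the fixed shelf behind it; let the lever come back up after the last stroke and do not go a tooth too far, for the lift cannot be let down. Then push the case straight across, without lifting it off, so that it lies flat and wholly on the shelf. Leave the jar and the tape roll beside the lift where they are.

Things in the scene. Friction and masses are not known exactly. Their poses are not given: they have to be found in the camera images.
- lift_platform (a joint): how far the lift's platform has moved up since the start, m. Teeth are 14 mm apart, stiff guides and a pawl keep the platform from going down again. It takes 3 to 5 full strokes to come level with the shelf; the first lifts less than a tooth if the platform starts between two teeth. For its height use the platform's and the shelf's positions.
- lift_lever (a joint): angle of the pump lever, rad: 0 = pad fully up (rest, a spring brings it back), 0.59 = pad fully down (hard stop). The ratchet catches the next tooth at about 0.51, so press to 0.54 to 0.59 for one tooth; a stroke cannot give two. Let it rise to below 0.03 before the next stroke. It takes about 5 to 9 N at the pad.
- lever_pad (a point): middle of the upper face of the lever's pad, a black ribbed plate 60 x 56 mm on the lift's -y (right) side, pressed straight down from above and followed back up. The lever's pivot is parallel to the lift's x axis, 120 mm away; the pad goes from 130 mm above the table (lever 0) to 60 mm (lever 0.59), tilting 17 degrees either way and shifting sideways by at most 10 mm.
- platform_mid (a point): middle of the platform's floor (upper face), an aluminium plate 100 mm (x) x 184 mm (y), open at front and rear; side lips 12 mm high, inner faces 87.5 mm either side. After full strokes it stops at 63, 77, 91, 105, 119 (level with the shelf) or 133 mm above the table, +-2 mm. x points to the shelf, z up. Guide rods (165 mm high) and a toothed rack (to 200 mm) stand on its -y side, 100 mm from the middle.
- shelf_mid (a point): middle of the upper face of the fixed aluminium shelf on legs, 128 mm (x) x 190 mm (y), 115 mm above the table: the platform, when level, is 2 to 5 mm above it. It lies 121 mm in x from the platform's middle, axes parallel to the platform's. Front edge at x = -64 mm, 7 mm beyond the platform's rear edge; side lips 11 mm high, inner faces at y = +-90.5 mm; end stop 12 mm high at x = +64 mm.
- case_mid (a point): centre (half-way up) of the dark blue hard spectacle case, 65 mm (x) x 161 mm (y) x 43 mm high, 0.1 to 0.2 kg, lid shut and fixed. It stands on the platform, long side across; its x axis points towards the shelf to within 0.05 rad. A tall task lamp stands left of the lift (round base at about x 0.57, y 0.22, arm rising from it): come to the lift from the robot's side, x below 0.45.
- tape_roll: roll of packing tape lying flat, 93 mm across, 48 mm high, origin under its centre; loose bystander behind the lever's pad
- jar: small jar of screws with a cap, 38 mm across, 38 mm high, origin under its centre; loose bystander beside the shelf
Not all that is in view belongs to the job. Leave any green look-alike of the part that bears case_mid alone.

How it is judged (in metres and radians):
On the way:
1. the platform stands level with the shelf, the case still on it and the lever back up (z of platform_mid in the frame of shelf_mid between -0.002 and 0.009 m and value of joint lift_lever below 0.08 rad and x of case_mid in the frame of platform_mid between -0.03 and 0.03 m), for 0.2 s.
At the end, for the whole second after the job is handed in: The platform stands level with the shelf (its floor 2 mm below to 9 mm above the shelf's), the lever is back up, and the case lies flat (within 0.06 rad) and at rest on the shelf, wholly on it (at most 4 mm over the front edge) (z of platform_mid in the frame of shelf_mid between -0.002 and 0.009 m and value of joint lift_lever below 0.08 rad and x of case_mid in the frame of shelf_mid between -0.036 and 0.045 m and z of case_mid in the frame of shelf_mid between 0.017 and 0.026 m and angle between case's own z axis and vertical below 0.06 rad and linear speed of case below 0.01 m/s); the robot touches nothing.
It fails at once if the lift went a tooth too far (z of platform_mid in the frame of shelf_mid above 0.013 m and value of joint lift_lever below 0.08 rad).
It fails at once if the platform was raised by hand instead of by its lever (velocity of joint lift_platform above 0.03 m/s and value of joint lift_lever below 0.04 rad and contact force between the arm and lift_platform above 2 N).
It fails at once if the case was lifted off the platform or shelf (z of case_mid in the frame of platform_mid above 0.036 m).
It fails at once if the case fell or was tipped (angle between case's own z axis and vertical above 0.3 rad).
It fails at once if the jar or the tape roll was moved by more than 30 mm (distance of any of jar, tape_roll from where it was at the start of the episode above 0.03 m).
It also fails if it takes over 69 s, if anything falls off the work surface, if the arm or the gripper's body presses on something with over 40 N, if the wrist force passes 120 N, or if a joint passes its speed limit or range.

## Robot

A 6-joint arm with a two-finger parallel gripper is mounted at the origin on a cart in front of the work surface, level with it; the furniture and walls round the work are solid. World frame = base frame: x ahead of the robot, y to its left, z up, the work surface at z = 0. Lengths are in mm, angles in degrees, forces in N, time in s.
With the tool pointing down it reaches from about 350 to 850 mm from the base axis. Payload 8.1 kg.
Tool frame: the origin (TCP) lies at the very end of the fingers, on their centre line; the grasp point (between the pads) lies 19 mm behind it; z points along the fingers, y is the direction in which the jaws open and shut (so a half turn about z gives the same grasp; the last joint's range is limited). The gripper opens to 85 mm and grips with 20 to 120 N. Pads are 22 mm wide; open, the fingers measure 114 mm over their backs; the gripper's body (76 mm by 85 mm) begins 54 mm behind the grasp point. The pads swing forward as they close: fully open they stand 13 mm farther back than shut.
Start: joints at [62.258, 7.471, 85.268, -0, 87.261, -4.893], TCP at [232.967, 552.93, 195.392] pointing down, gripper open.
Joint ranges: [-169.43, 169.43], [-51.17, 129.36], [1.28, 143.12], [-76.62, 256.62], [0, 156.53], [-152.29, 152.29]. Speed limits (degrees/s): [136.94, 136.94, 159.86, 180, 180, 180].

## Interface

Orientations are given as [roll, pitch, yaw] about the fixed x, y, z axes, in that order (R = Rz(yaw) Ry(pitch) Rx(roll)).
In Python, from bench import r, eyes gives the robot as it stands. The module is installed in compiled form; this text tells all that it offers.
- The arm moves only by the tool play_rows, never from a script. Its argument "deltas" is a list of rows, each a list of 3 entries, a list of its own where there are three numbers: the shift along the tool's x, y, z in m, then the turn, a rotation vector about the tool's x, y, z in rad, then the closure, from 0 (fully open) to 1 (shut). A call has 1 to 8 rows; each row shifts and turns the pose as measured when the row begins, along the tool's axes as they then stand; what a row does not reach is not made up. A row lasts 1/8 s, in which the tool goes at most 62.5 mm and 10.7 degrees, less where a joint would pass 70% of its speed; a pose out of reach is approached as far as the arm can. A call with a gripper value outside its range is refused whole. The fingers move at their own pace and stop on an object; "force" is the grip in N (left out, the last holds). Time passes only in rows, so rows that do not move let the fingers close. It gives the time, the measured TCP pose, the force and the opening at its end, in the units of the state.
- r.sense(): the state, without advancing time (a new reading comes with each control period).
- eyes.snapshot(name): name is "side" or "top" or "wrist"; returns the picture (384x512x3 uint8, red, green, blue); there is no depth.
- eyes.get_calibration(name): a dict with "mtx" (3x3 intrinsics, pixels), "R" (3x3) and "t" (3): a world point X has camera coordinates R X + t; the wrist camera has in their place "T_tool_cam" (4x4, takes a point from camera to tool coordinates, whose origin is the TCP and whose axes are the flange's). Camera axes: x right, y down, z forward; pixel columns grow to the right and rows downward; lengths in mm; the calibration is good to about 2 mm. A picture is of the moment at which its call begins: read the wrist's pose just before it. get_calibration takes no time and is no camera call.
- r.hand_in(): hands the job in, once; it reports no verdict.
The state is a dict: "time": time; "joint_pos": joint angles; "qd": joint speeds; "joint_efforts": joint torques, N m; "tool_pos": TCP position; "tcp_rot": TCP orientation; "ft_force": force on the tool from outside, world axes, zero at the start; "wrist_torque": the same for the moment, N m; "finger_gap": finger opening in mm.
Only numpy, scipy, OpenCV 4.12 (cv2) and the standard library are available. Lean on these libraries where they do the work, as an engineer would, in place of code of your own. Each camera call takes 0.05 s, during which the arm holds its last target. There are 200 camera calls.

## Working session

There is one attempt and no reset: what is moved stays moved. The work goes in short steps, Python scripts to look and compute and a tool call to move; the robot and the scene stay as the last step left them, time stands still between calls to the robot, and variables do not carry over. Pictures are saved under pics/ and viewed, about 8 in all and at most 12, crops included, and the job is handed in when it is done.

Besides the shell and the picture viewer there is one more tool, called after ">>>" as a command line: name --argument value ..., lists and objects as JSON in quotes. play_rows: Moves the arm, as the interface text tells. Its arguments: {"type":"object","properties":{"deltas":{"type":"array"},"force":{"type":"number"}},"required":["deltas"]}

```bash
mkdir -p pics
python3 - <<'E'
from bench import r,eyes
import cv2,numpy as np
s=r.sense();print({k:np.round(v,3) for k,v in s.items()})
for n in("top","side"):
    im=eyes.snapshot(n);cv2.imwrite(f"pics/{n}0.png",cv2.resize(im[:,:,::-1],(800,600),interpolation=cv2.INTER_CUBIC))
    c=eyes.get_calibration(n);print(n,{k:np.round(v,3).tolist() for k,v in c.items()})
print(np.round(eyes.get_calibration("wrist")["T_tool_cam"],3))
E
```

```text
{'time': np.float64(0.0), 'joint_pos': array([62.259,  7.517, 85.33 , -0.   , 87.263, -4.892]), 'qd': array([0.08 , 0.007, 0.066, 0.016, 0.126, 0.099]), 'joint_efforts': array([ 0.0000e+00, -5.6939e+01, -5.0056e+01,  0.0000e+00,  1.4000e-02,
        0.0000e+00]), 'tool_pos': array([232.662, 552.37 , 194.322]), 'tcp_rot': array([-1.79891e+02, -9.00000e-03,  1.57150e+02]), 'ft_force': array([ 0.61 , -0.88 ,  0.128]), 'wrist_torque': array([-0.024, -0.023, -0.006]), 'finger_gap': np.float64(85.176)}
top {'mtx': [[451.91, 0.0, 256.202], [0.0, 451.91, 191.431], [0.0, 0.0, 1.0]], 'R': [[0.01, -1.0, -0.019], [-0.988, -0.007, -0.152], [0.152, 0.02, -0.988]], 't': [-179.704, 607.299, 896.532]}
side {'mtx': [[409.53, 0.0, 258.927], [0.0, 409.53, 192.826], [0.0, 0.0, 1.0]], 'R': [[0.518, -0.855, -0.014], [-0.519, -0.301, -0.8], [0.68, 0.422, -0.599]], 't': [-469.714, 351.629, 617.378]}
[[-1.00000e-03 -9.57000e-01 -2.90000e-01  7.32080e+01]
 [ 1.00000e+00 -1.00000e-03  0.00000e+00  3.08000e-01]
 [-0.00000e+00 -2.90000e-01  9.57000e-01 -1.77028e+02]
 [ 0.00000e+00  0.00000e+00  0.00000e+00  1.00000e+00]]
```

View pics/top0.png

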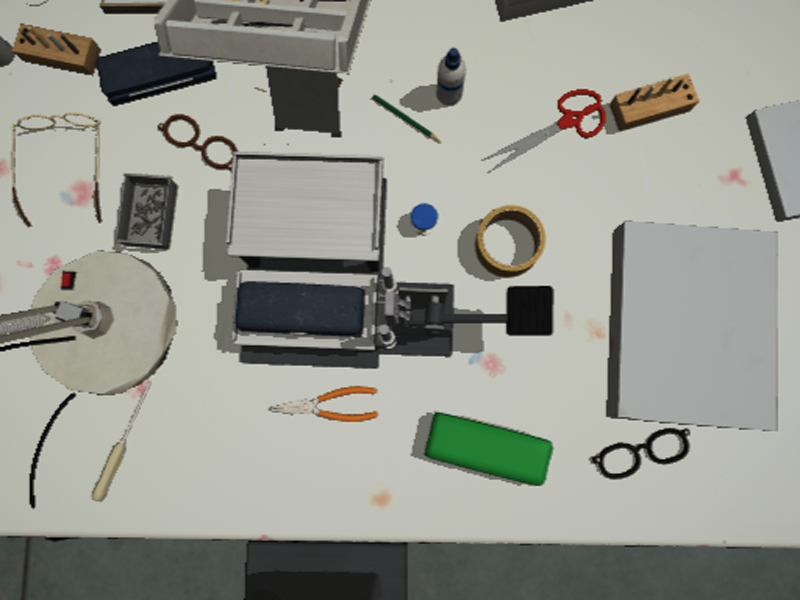

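View pics/side0.png

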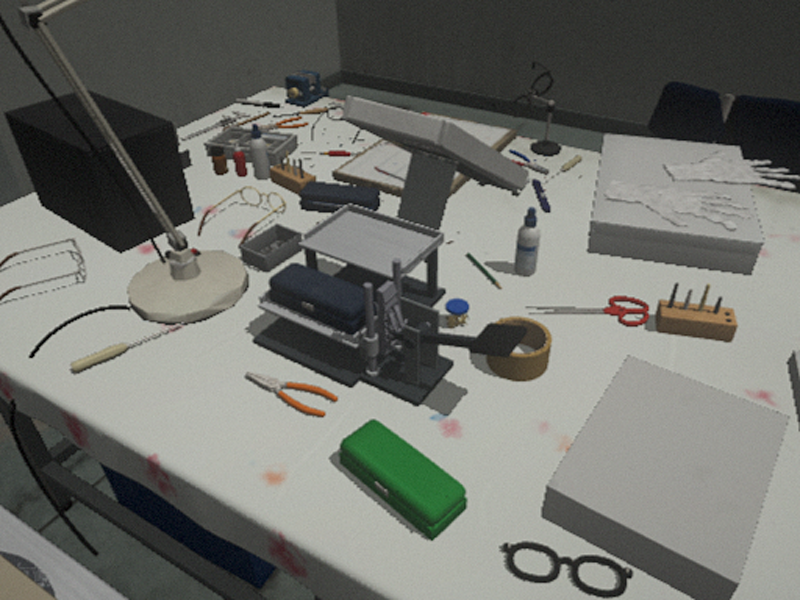

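The case to use is the dark blue one on the lift, top (300,307). Possible mix-ups are the green look-alike at (490,448) and a dark blue box at far left (155,70). The pad is at (530,310), the jar at (424,216) and the tape roll at (510,240). Next I'll triangulate these and make a close crop to check.

```bash
cat > h.py <<'E'
from bench import r,eyes
import cv2,numpy as np
from scipy.spatial.transform import Rotation as Ro
def P(name,uv,z,s=1.5625):
    "pixel (in scaled picture) -> world point at height z"
    c=eyes.get_calibration(name);R=np.array(c["R"]);t=np.array(c["t"]);C=-R.T@t
    d=R.T@np.linalg.solve(c["mtx"],[(uv[0]+.5)/s-.5,(uv[1]+.5)/s-.5,1]);return C+d*(z-C[2])/d[2]
def pix(name,X):
    c=eyes.get_calibration(name);q=np.array(c["mtx"])@(np.array(c["R"])@X+c["t"]);return q[:2]/q[2]
def crop(name,x0,y0,x1,y1,f,out):
    im=eyes.snapshot(name)[y0:y1,x0:x1,::-1];cv2.imwrite("pics/"+out,cv2.resize(im,None,fx=f,fy=f,interpolation=cv2.INTER_CUBIC))
E
python3 - <<'E'
from h import *
for n,uv,z in [("pad",(530,310),130),("shelfFL",(229,256),126),("shelfFR",(379,264),126),("shelfBL",(232,154),127),("shelfBR",(382,157),127),
 ("caseFL",(237,331),100),("caseFR",(363,335),100),("caseBL",(239,282),100),("caseBR",(364,288),100),("tape",(510,240),48),("jar",(424,215),38),("rackFR",(386,345),165)]:
    print(n,np.round(P("top",uv,z)).astype(int))
a=P("side",(503,338),130);print("side pad",a.round())
c=eyes.get_calibration("side");print("sidecam",(-np.array(c["R"]).T@c["t"]).round())
crop("top",135,80,370,240,3.4,"c1.png")
E
```

```text
pad [ 584 -332  130]
shelfFL [649  36 126]
shelfFR [ 640 -149  126]
shelfBL [780  39 127]
shelfBR [ 777 -151  127]
caseFL [559  29 100]
caseFR [ 555 -129  100]
caseBL [621  29 100]
caseBR [ 615 -129  100]
tape [ 690 -320   48]
jar [ 727 -205   38]
rackFR [ 537 -161  165]
side pad [ 586. -339.  130.]
sidecam [   5. -556.  645.]
```

View pics/c1.png

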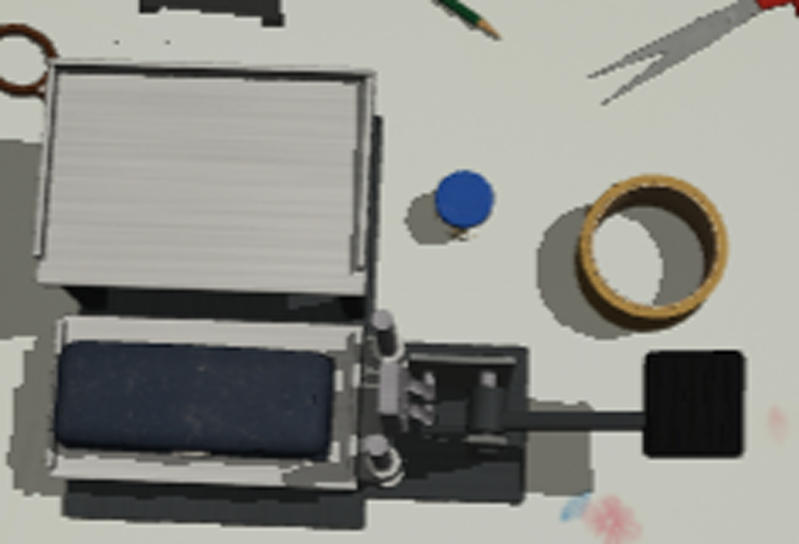

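The crop confirms the dark blue case lies on the lift platform and the black ribbed pad is at about (584,-334). I'll turn the tool to yaw 180, shut the fingers and raise a little.

>>> play_rows --deltas '[[[0, 0, -0.02], [0, 0, -0.16], 1], [[0, 0, -0.015], [0, 0, -0.16], 1], [[0, 0, 0], [0, 0, -0.08], 1], [[0, -0.03, 0], [0, 0, 0], 1], [[0, -0.06, 0], [0, 0, 0], 1], [[-0.02, -0.058, 0], [0, 0, 0], 1], [[-0.02, -0.058, 0], [0, 0, 0], 1], [[-0.02, -0.058, 0], [0, 0, 0], 1]]' --force 40

```text
time: 1.15
tool_pos: [295.5, 284.3, 227.5]
tcp_rot: [-179.6, -0.2, -178.8]
ft_force: [1.5, -0.7, 0.2]
finger_gap: 0.0
```

>>> play_rows --deltas '[[[-0.02, -0.058, 0], [0, 0, 0], 1], [[-0.02, -0.058, 0], [0, 0, 0], 1], [[-0.02, -0.058, 0], [0, 0, 0], 1], [[-0.02, -0.058, 0], [0, 0, 0], 1], [[-0.02, -0.058, 0], [0, 0, 0], 1], [[-0.01, -0.06, 0], [0, 0, 0], 1], [[-0.01, -0.06, 0], [0, 0, 0], 1], [[-0.01, -0.06, 0], [0, 0, 0], 1]]'

```text
time: 2.15
tool_pos: [436.0, -194.2, 229.8]
tcp_rot: [-179.7, 0.1, -178.7]
ft_force: [0.1, 0.9, 0.2]
finger_gap: 0.3
```

>>> play_rows --deltas '[[[-0.03, -0.05, 0], [0, 0, 0], 1], [[-0.03, -0.05, 0], [0, 0, 0], 1], [[-0.05, -0.02, 0], [0, 0, 0], 1], [[-0.03, 0, 0.0], [0, 0, 0], 1]]'

```text
time: 2.65
tool_pos: [579.3, -321.5, 228.8]
tcp_rot: [-179.7, 0.0, -179.2]
ft_force: [0.1, 0.6, -0.2]
finger_gap: 0.2
```

>>> play_rows --deltas '[[[-0.005, -0.01, 0.045], [0, 0, 0], 1], [[0, 0, 0.02], [0, 0, 0], 1]]'

```text
time: 2.9
tool_pos: [587.1, -332.5, 162.7]
tcp_rot: [-179.6, 0.1, -179.2]
ft_force: [0.5, 1.0, -1.0]
finger_gap: -0.0
```

Run:
```python
from h import *
w=eyes.snapshot("wrist")[:,:,::-1];s=eyes.snapshot("side")[150:290,230:400,::-1]
s=cv2.resize(s,(466,384),interpolation=cv2.INTER_CUBIC)
cv2.imwrite("pics/w1.png",cv2.resize(np.hstack([w,s]),(800,314),interpolation=cv2.INTER_AREA))
q=r.sense();print(q["tool_pos"],q["ft_force"])
T=eyes.get_calibration("wrist");K=T["mtx"];M=np.linalg.inv(T["T_tool_cam"])
for z in (0,40):
    p=M@[0,0,z,1];u=np.array(K)@p[:3];print(u[:2]/u[2]*800/978)
```

```text
[ 586.94495479 -331.87842365  163.81602855] [-0.16341441  0.39900855 -0.07834734]
[208.30000952 186.81997834]
[208.28290568 168.45688616]
```

View pics/w1.png

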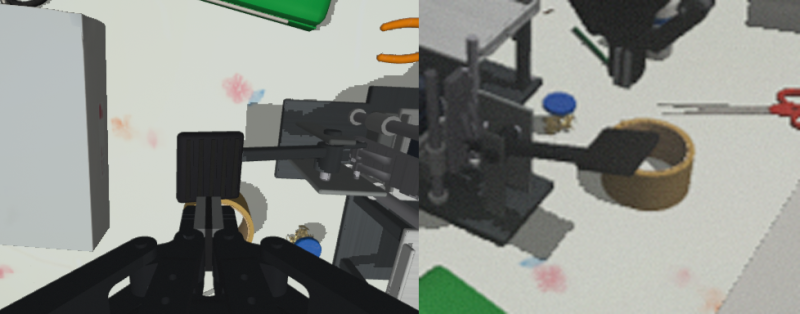

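Wrist view: the pad centre is at (209,167), and the fingertip axis projected to pad height falls at about (208,171), so the tool is over the pad. First stroke.

>>> play_rows --deltas '[[[0, 0, 0.03], [0, 0, 0], 1], [[0, 0, 0.015], [0, 0, 0], 1], [[0, 0, 0.015], [0, 0, 0], 1], [[0, 0, 0.015], [0, 0, 0], 1], [[0, 0, 0.012], [0, 0, 0], 1], [[0, 0, 0.005], [0, 0, 0], 1], [[0, 0, 0], [0, 0, 0], 1]]'

```text
time: 3.88
tool_pos: [590.8, -334.7, 78.3]
tcp_rot: [-179.2, 0.7, -179.1]
ft_force: [-0.7, -0.8, 1.2]
finger_gap: -0.2
```

Run:
```python
from h import *
print(r.sense()["ft_force"],r.sense()["wrist_torque"])
w=eyes.snapshot("wrist")[:,:,::-1];s=eyes.snapshot("side")[150:290,190:400,::-1]
s=cv2.resize(s,(576,384),interpolation=cv2.INTER_CUBIC)
cv2.imwrite("pics/w2.png",cv2.resize(np.hstack([w[:,100:400],s]),(800,351),interpolation=cv2.INTER_AREA))
```

```text
[-0.68541877 -0.81137881  1.19226304] [ 0.09613557  0.13319766 -0.04337715]
```

View pics/w2.png

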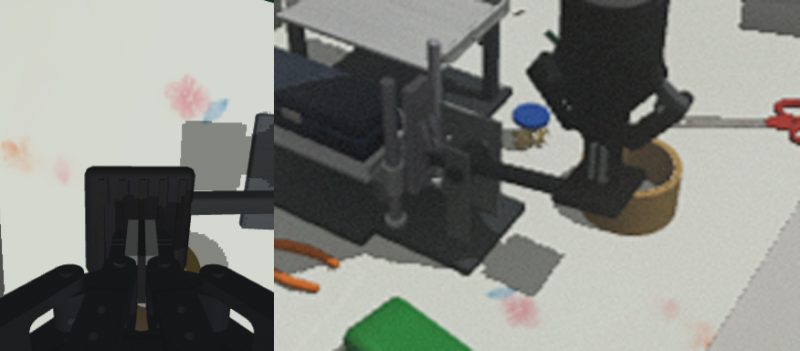

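The fingers are near the middle of the pad and the lever is partly down; the gripper is clear of the tape roll. I'll continue to the end of the stroke.

>>> play_rows --deltas '[[[0.003, 0, 0.006], [0, 0, 0], 1], [[0, 0, 0.005], [0, 0, 0], 1], [[0, 0, 0.003], [0, 0, 0], 1]]'

```text
time: 4.35
tool_pos: [588.9, -336.3, 66.3]
tcp_rot: [-179.1, 0.9, -179.1]
ft_force: [-1.6, -0.4, 5.2]
finger_gap: -0.1
```

>>> play_rows --deltas '[[[0, 0, 0.003], [0, 0, 0], 1], [[0, 0, 0.001], [0, 0, 0], 1]]'

```text
time: 4.6
tool_pos: [588.9, -336.7, 62.6]
tcp_rot: [-179.0, 0.9, -179.2]
ft_force: [-1.1, -0.2, 5.2]
finger_gap: -0.1
```

>>> play_rows --deltas '[[[0, 0, 0.003], [0, 0, 0], 1]]'

```text
time: 4.72
tool_pos: [588.9, -336.9, 59.8]
tcp_rot: [-179.0, 0.9, -179.2]
ft_force: [-2.0, -0.9, 5.3]
finger_gap: -0.4
```

>>> play_rows --deltas '[[[0, 0, 0.003], [0, 0, 0], 1]]'

```text
time: 4.85
tool_pos: [589.0, -337.1, 57.0]
tcp_rot: [-179.0, 0.9, -179.2]
ft_force: [-2.5, -0.6, 5.6]
finger_gap: 0.1
```

>>> play_rows --deltas '[[[0, 0, 0.002], [0, 0, 0], 1]]'

```text
time: 4.97
tool_pos: [589.0, -337.2, 55.1]
tcp_rot: [-179.0, 0.9, -179.2]
ft_force: [-1.2, 0.4, 5.7]
finger_gap: -0.2
```

Run:
```python
from h import *
w=eyes.snapshot("top")[110:260,200:370,::-1];s=eyes.snapshot("side")[150:290,190:400,::-1]
s=cv2.resize(s,(576,384),interpolation=cv2.INTER_CUBIC);w=cv2.resize(w,(435,384),interpolation=cv2.INTER_CUBIC)
cv2.imwrite("pics/w3.png",cv2.resize(np.hstack([w,s]),(800,304),interpolation=cv2.INTER_AREA))
```

```text
(no output)
```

View pics/w3.png

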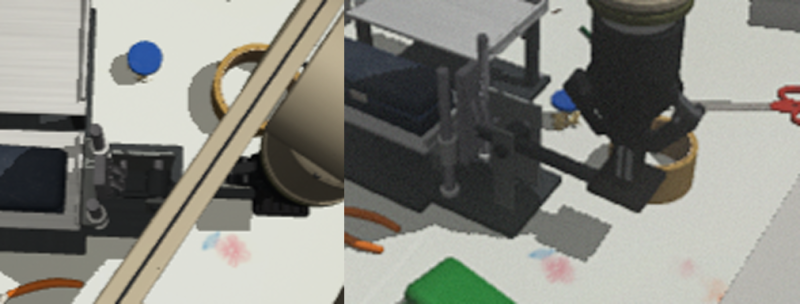

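The lever is down with its pad tilted outward, and no hard stop has been felt yet, so I'll keep stepping until the force jumps.

>>> play_rows --deltas '[[[0, 0, 0.002], [0, 0, 0], 1], [[0, 0, 0.001], [0, 0, 0], 1]]'

```text
time: 5.32
tool_pos: [589.0, -337.3, 52.5]
tcp_rot: [-179.0, 0.9, -179.2]
ft_force: [-1.8, 0.9, 6.0]
finger_gap: 0.1
```

>>> play_rows --deltas '[[[0, 0, 0.003], [0, 0, 0], 1]]'

```text
time: 5.45
tool_pos: [589.0, -337.3, 49.8]
tcp_rot: [-179.0, 0.9, -179.2]
ft_force: [-1.8, 0.1, 4.6]
finger_gap: -0.3
```

>>> play_rows --deltas '[[[0, 0, 0.002], [0, 0, 0], 1]]'

```text
time: 5.58
tool_pos: [589.0, -337.3, 47.9]
tcp_rot: [-179.0, 0.9, -179.2]
ft_force: [-1.8, 0.3, 5.0]
finger_gap: 0.3
```

Run:
```python
from h import *
w=eyes.snapshot("wrist")[150:384,150:370,::-1];s=eyes.snapshot("side")[185:275,290:385,::-1]
w=cv2.resize(w,(400,425),interpolation=cv2.INTER_CUBIC);s=cv2.resize(s,(400,425),interpolation=cv2.INTER_CUBIC)
cv2.imwrite("pics/w4.png",cv2.convertScaleAbs(np.hstack([w,s]),alpha=2.0,beta=15))
q=r.sense();print(q["tool_pos"],q["ft_force"],q["wrist_torque"])
for X in ([589,-337,48],[589,-337,60]):print((pix("side",X)-[290,185])*[400/95,425/90]+[400,0])
```

```text
[ 588.98654095 -337.23767862   47.75027411] [-2.13702182 -0.21994526  4.32061167] [-0.02326546  0.33104185 -0.07524575]
[519.06005389 285.75826297]
[520.85175303 265.78032477]
```

View pics/w4.png

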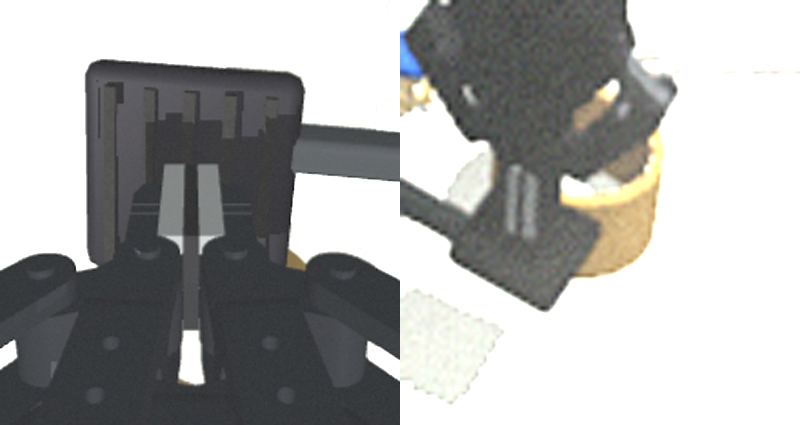

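Run:
```python
from h import *
for z in (164,175,185,195):print(z,pix("side",[587,-332,z]).round(1), pix("side",[576,-332,z]).round(1))
for z in (48,60,70,80):print(z,pix("side",[589,-337,z]).round(1))
print("obs w1 (320.6,187.9); obs w4",(520-400)*95/400+290,237*90/425+185)
# pad corners if lever z
T=eyes.get_calibration("wrist");M=np.linalg.inv(T["T_tool_cam"])
for dx in(-11,11):
  for z in(0,-20):
    p=M@[dx,0,z,1];u=np.array(T["mtx"])@p[:3];u=u[:2]/u[2];print(dx,z,((u-[150,150])*[400/220,425/234]).round())
```

```text
164 [319.9 201.1] [317.4 204.2]
175 [320.3 196.5] [317.9 199.6]
185 [320.7 192.2] [318.2 195.3]
195 [321.1 187.9] [318.6 191. ]
48 [318.3 245.5]
60 [318.7 241.3]
70 [319.1 237.7]
80 [319.4 234.1]
obs w1 (320.6,187.9); obs w4 318.5 235.18823529411765
-11 0 [190. 174.]
-11 -20 [190. 205.]
11 0 [190. 109.]
11 -20 [190. 133.]
```

The side and wrist views agree that the visible fingertips are about 29 mm behind the reported TCP. The pad is therefore really at about 74 mm (lever about 0.47), so I'll keep pressing towards the stop.

>>> play_rows --deltas '[[[0, 0, 0.005], [0, 0, 0], 1], [[0, 0, 0.003], [0, 0, 0], 1]]'

```text
time: 5.92
tool_pos: [589.2, -337.0, 40.2]
tcp_rot: [-179.0, 0.9, -179.2]
ft_force: [-1.3, 1.8, 5.8]
finger_gap: -0.1
```

>>> play_rows --deltas '[[[0, 0, 0.002], [0, 0, 0], 1]]'

```text
time: 6.05
tool_pos: [589.2, -336.7, 38.2]
tcp_rot: [-179.1, 0.9, -179.2]
ft_force: [-2.3, 0.9, 5.6]
finger_gap: -0.1
```

>>> play_rows --deltas '[[[0, 0, 0.002], [0, 0, 0], 1]]'

```text
time: 6.18
tool_pos: [589.2, -336.5, 36.2]
tcp_rot: [-179.1, 0.9, -179.2]
ft_force: [-1.4, 1.2, 5.8]
finger_gap: -0.2
```

>>> play_rows --deltas '[[[0, 0, 0.002], [0, 0, 0], 1]]'

```text
time: 6.3
tool_pos: [589.2, -336.2, 34.3]
tcp_rot: [-179.1, 0.9, -179.2]
ft_force: [-1.7, 1.4, 5.2]
finger_gap: -0.2
```

>>> play_rows --deltas '[[[0, 0, 0.002], [0, 0, 0], 1]]'

```text
time: 6.42
tool_pos: [589.2, -335.9, 32.3]
tcp_rot: [-179.1, 0.9, -179.1]
ft_force: [-1.4, 0.2, 4.3]
finger_gap: -0.0
```

>>> play_rows --deltas '[[[0, 0, 0.002], [0, 0, 0], 1]]'

```text
time: 6.55
tool_pos: [589.2, -335.5, 30.4]
tcp_rot: [-179.2, 0.8, -179.1]
ft_force: [-2.0, 1.5, 5.9]
finger_gap: -0.3
```

>>> play_rows --deltas '[[[0, 0, 0.002], [0, 0, 0], 1]]'

```text
time: 6.68
tool_pos: [589.2, -335.1, 28.4]
tcp_rot: [-179.2, 0.8, -179.1]
ft_force: [-2.2, 1.7, 5.9]
finger_gap: 0.1
```

>>> play_rows --deltas '[[[0, 0, 0.003], [0, 0, 0], 1], [[0, 0, 0.002], [0, 0, 0], 1]]'

```text
time: 6.92
tool_pos: [589.7, -334.7, 25.3]
tcp_rot: [-179.2, 0.9, -179.1]
ft_force: [-9.1, 4.7, 22.3]
finger_gap: 0.2
```

>>> play_rows --deltas '[[[0, 0, 0.002], [0, 0, 0], 1]]'

```text
time: 7.05
tool_pos: [589.7, -334.8, 25.4]
tcp_rot: [-179.2, 0.8, -179.1]
ft_force: [-8.8, 5.3, 19.5]
finger_gap: 0.1
```

Run:
```python
from h import *
s=eyes.snapshot("side")[150:290,190:400,::-1]
cv2.imwrite("pics/s5.png",cv2.convertScaleAbs(cv2.resize(s,(798,532),interpolation=cv2.INTER_CUBIC),alpha=1.6,beta=10))
q=r.sense();print(q["tool_pos"],q["ft_force"])
```

```text
[ 589.67702958 -334.77079398   25.41293696] [-9.13517099  4.35357506 18.53605697]
```

View pics/s5.png

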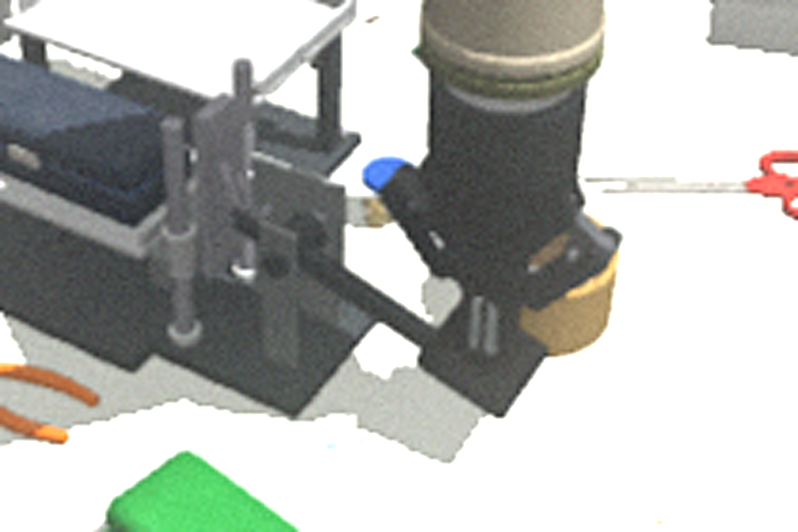

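The hard stop is reached: force jumped to 20 N at TCP z=25, and the lever is visibly fully down with the tape and jar untouched. I'll let it rise, then measure the case's image shift by template matching.

>>> play_rows --deltas '[[[0, 0, -0.015], [0, 0, 0], 1], [[0.002, 0, -0.02], [0, 0, 0], 1], [[0.002, 0, -0.02], [0, 0, 0], 1], [[0, 0, -0.02], [0, -0.015, 0], 1], [[0, 0, -0.015], [0, 0, 0], 1], [[0, 0, 0], [0, 0, 0], 1]]'

```text
time: 7.85
tool_pos: [584.2, -333.4, 121.7]
tcp_rot: [-179.2, 1.9, -179.1]
ft_force: [-0.4, 0.4, 0.3]
finger_gap: -0.0
```

```bash
cat >> h.py <<'E'
def rise():
    "vertical shift of the case since start: matching in side view, and pad/jar check patches"
    a=cv2.resize(cv2.imread("pics/side0.png"),(512,384),interpolation=cv2.INTER_AREA)
    b=eyes.snapshot("side")[:,:,::-1]
    def shift(x0,y0,x1,y1,m):
        t=a[y0:y1,x0:x1];w=b[y0-m:y1+m,x0-6:x1+6]
        R=cv2.matchTemplate(np.ascontiguousarray(w),t,cv2.TM_CCOEFF_NORMED);_,v,_,l=cv2.minMaxLoc(R);x,y=l
        q=lambda f:0 if abs(f[0]-2*f[1]+f[2])<1e-9 else .5*(f[0]-f[2])/(f[0]-2*f[1]+f[2])
        sy=q(R[y-1:y+2,x]) if 0<y<R.shape[0]-1 else 0
        return round(x-6,1),round(float(y+sy-m),2),round(v,2)
    # platform middle at (585,-50,z): px per mm
    k=(pix("side",np.array([575,-30,80]))-pix("side",np.array([575,-30,100])))/20
    c=shift(172,170,218,202,40)
    print("case shift",c,"rise mm",round(-c[1]/k[1],1),"jar",shift(282,188,303,212,4),"tape",shift(335,205,355,242,4))
    q=r.sense();print(q["time"],q["tool_pos"].round(1),q["tcp_rot"].round(2),q["ft_force"].round(1))
    return b
E
python3 - <<'E'
from h import *
rise()
# abs height: case front-top-left & known points, compare top vs side projected
for z in (90,97,104,111,118):
    F=[P("top",(237,332),z),P("top",(363,336),z),P("top",(239,281),z),P("top",(364,286),z)]
    print(z,[(pix("side",f)*1.5625).round(0).tolist() for f in F],(np.linalg.norm(F[0]-F[1])).round(),np.linalg.norm(F[0]-F[2]).round())
E
```

```text
case shift (-3, 31.14, 0.73) rise mm -88.8 jar (0, 0.01, 1.0) tape (0, -0.03, 1.0)
7.9 [ 583.7 -333.1  120.6] [-179.27    1.78 -179.08] [-0.2 -0.2 -0.2]
90 [[265.0, 288.0], [351.0, 323.0], [293.0, 267.0], [377.0, 299.0]] 160.0 66.0
97 [[265.0, 285.0], [351.0, 320.0], [293.0, 264.0], [376.0, 296.0]] 158.0 65.0
104 [[265.0, 282.0], [351.0, 316.0], [292.0, 261.0], [376.0, 293.0]] 157.0 64.0
111 [[265.0, 278.0], [350.0, 312.0], [292.0, 258.0], [375.0, 289.0]] 156.0 64.0
118 [[265.0, 275.0], [350.0, 309.0], [292.0, 255.0], [375.0, 286.0]] 155.0 63.0
```

Run:
```python
from h import *
a=cv2.resize(cv2.imread("pics/side0.png"),(512,384),interpolation=cv2.INTER_AREA)
b=eyes.snapshot("side")[:,:,::-1]
cv2.imwrite("pics/raw1.png",b)
f=lambda im:cv2.convertScaleAbs(cv2.resize(im[120:260,150:300],(400,373),interpolation=cv2.INTER_CUBIC),alpha=1.5,beta=10)
cv2.imwrite("pics/cmp1.png",np.hstack([f(a),f(b)]))
for z in(80,100):print(pix("top",np.array([585,-50,z])),pix("side",np.array([560,-140,z])))
```

```text
[193.70501636 200.07643566] [230.81106298 210.83988559]
[192.11961005 198.71899433] [230.29632327 203.63169745]
```

View pics/cmp1.png

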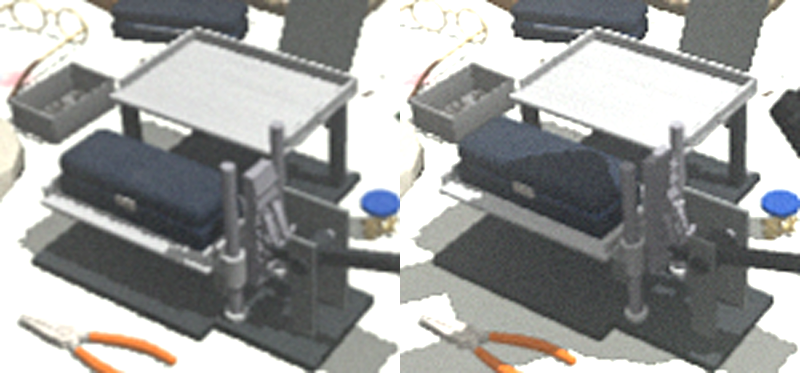

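```bash
cat >> h.py <<'E'
def rise2(dst):
    g=lambda im:cv2.Laplacian(cv2.GaussianBlur(cv2.cvtColor(im,cv2.COLOR_BGR2GRAY),(0,0),1).astype(np.float32),-1)
    a=g(cv2.imread("pics/raw1.png"));b=eyes.snapshot("side")[:,:,::-1].copy();cv2.imwrite("pics/"+dst,b);b=g(b)
    k=(pix("side",np.array([565,-30,80]))-pix("side",np.array([565,-30,100])))[1]/20
    for n,(x0,y0,x1,y1) in dict(latch=(180,180,210,205),lip=(163,186,200,206),rack=None,jar=(280,188,303,212)).items() if 0 else [("latch",(180,180,210,205)),("lip",(164,186,205,207)),("jar",(284,188,303,212))]:
        t=a[y0:y1,x0:x1];w=b[y0-30:y1+10,x0-4:x1+4];R=cv2.matchTemplate(w,t,cv2.TM_CCOEFF_NORMED);_,v,_,l=cv2.minMaxLoc(R)
        print(n,"dx",l[0]-4,"rise mm %.1f"%((30-l[1])/k),"score %.2f"%v)
    q=r.sense();print(q["time"],q["tool_pos"].round(1),q["tcp_rot"].round(2),q["ft_force"].round(1))
E
python3 - <<'E'
from h import *
print("shelfFL side",P("side",(193.5,156.4),115,1),"top",P("top",(229,257),115))
print("shelfFR side",P("side",(150+327/2.667,120+149/2.667),115,1))
for z in (56,63,70,77):
    print(z,"lipFL",pix("side",np.array([541,38,z])),"obs 165.8 189.4; start",(150+45/2.667,120+203/2.667))
a=cv2.resize(cv2.imread("pics/side0.png"),(512,384),interpolation=cv2.INTER_AREA);b=cv2.imread("pics/raw1.png")
g=lambda im:cv2.Laplacian(cv2.GaussianBlur(cv2.cvtColor(im,cv2.COLOR_BGR2GRAY),(0,0),1).astype(np.float32),-1)
for (x0,y0,x1,y1) in((180,180,210,205),(164,186,205,207)):
    R=cv2.matchTemplate(g(a)[y0-5:y1+25,x0-4:x1+4],g(b)[y0:y1,x0:x1],cv2.TM_CCOEFF_NORMED);m=cv2.minMaxLoc(R);print("first stroke px",m[3][1]-5,m[3][0]-4,m[1])
E
```

```text
shelfFL side [654.09253615  32.94769762 115.        ] top [650.07382764  39.26231675 115.        ]
shelfFR side [ 677.85605489 -177.31910685  115.        ]
56 lipFL [164.58875582 199.07049038] obs 165.8 189.4; start (166.87289088863892, 196.11548556430446)
63 lipFL [164.13605679 196.7170497 ] obs 165.8 189.4; start (166.87289088863892, 196.11548556430446)
70 lipFL [163.6793989  194.34302808] obs 165.8 189.4; start (166.87289088863892, 196.11548556430446)
77 lipFL [163.21872997 191.94815438] obs 165.8 189.4; start (166.87289088863892, 196.11548556430446)
first stroke px 5 0 0.5648919939994812
first stroke px 5 1 0.5658884048461914
```

>>> play_rows --deltas '[[[0.0, 0, 0], [0, 0.03, 0], 1]]'

```text
time: 8.07
tool_pos: [582.2, -332.5, 118.2]
tcp_rot: [-179.4, -0.2, -179.1]
ft_force: [0.1, -0.4, 0.4]
finger_gap: 0.0
```

>>> play_rows --deltas '[[[-0.004, 0, 0.018], [0, 0, 0], 1], [[0, -0.002, 0.02], [0, 0, 0], 1], [[0, 0, 0.015], [0, 0, 0], 1], [[0, 0, 0.015], [0, 0, 0], 1], [[0, 0, 0.012], [0, 0, 0], 1], [[0, 0, 0.006], [0, 0, 0], 1], [[0, 0, 0.002], [0, 0, 0], 1]]'

```text
time: 8.95
tool_pos: [587.2, -335.3, 24.7]
tcp_rot: [-179.4, -0.2, -179.1]
ft_force: [-12.6, 8.0, 33.4]
finger_gap: 0.1
```

>>> play_rows --deltas '[[[0, 0, -0.015], [0, 0, 0], 1], [[0.001, 0, -0.02], [0, 0, 0], 1], [[0.001, 0, -0.02], [0, 0, 0], 1], [[0, 0, -0.02], [0, 0, 0], 1], [[0, 0, -0.015], [0, 0, 0], 1], [[0, 0, 0], [0, 0, 0], 1]]'

```text
time: 9.7
tool_pos: [584.7, -334.0, 118.7]
tcp_rot: [-179.5, -0.3, -179.1]
ft_force: [0.0, -1.6, -0.4]
finger_gap: -0.2
```

```bash
python3 -c "
from h import *
rise2('raw2.png')"
```

```text
latch dx 4 rise mm 8.5 score 0.78
lip dx -1 rise mm 14.2 score 0.69
jar dx 0 rise mm 0.0 score 0.99
9.75 [ 584.2 -333.7  117.6] [-179.53   -0.33 -179.11] [-0.1 -0.4 -0. ]
```

>>> play_rows --deltas '[[[-0.002, 0, 0.018], [0, 0, 0], 1], [[0, 0, 0.02], [0, 0, 0], 1], [[0, 0, 0.015], [0, 0, 0], 1], [[0, 0, 0.015], [0, 0, 0], 1], [[0, 0, 0.012], [0, 0, 0], 1], [[0, 0, 0.006], [0, 0, 0], 1], [[0, 0, 0.001], [0, 0, 0], 1]]'

```text
time: 10.62
tool_pos: [585.6, -334.1, 25.3]
tcp_rot: [-179.6, -0.4, -179.1]
ft_force: [-9.0, 4.5, 23.1]
finger_gap: -0.0
```

>>> play_rows --deltas '[[[0, 0, -0.015], [0, 0, 0], 1], [[0.001, 0, -0.02], [0, 0, 0], 1], [[0.001, 0, -0.02], [0, 0, 0], 1], [[0, 0, -0.02], [0, 0, 0], 1], [[0, 0, -0.015], [0, 0, 0], 1], [[0, 0, 0], [0, 0, 0], 1]]'

```text
time: 11.38
tool_pos: [583.1, -332.6, 118.3]
tcp_rot: [-179.7, -0.5, -179.1]
ft_force: [-0.2, -0.5, -0.4]
finger_gap: -0.2
```

```bash
python3 -c "
from h import *
rise2('raw3.png')
b=cv2.imread('pics/raw3.png')[110:245,150:300]
cv2.imwrite('pics/v3.png',cv2.convertScaleAbs(cv2.resize(b,None,fx=4.4,fy=4.4,interpolation=cv2.INTER_CUBIC),alpha=1.3,beta=5))"
```

```text
latch dx 4 rise mm 22.7 score 0.42
lip dx -2 rise mm 28.4 score 0.51
jar dx 0 rise mm 0.0 score 0.99
11.425 [ 582.6 -332.3  117.2] [-179.75   -0.59 -179.11] [ 0.2 -0.1  0.9]
```

View pics/v3.png

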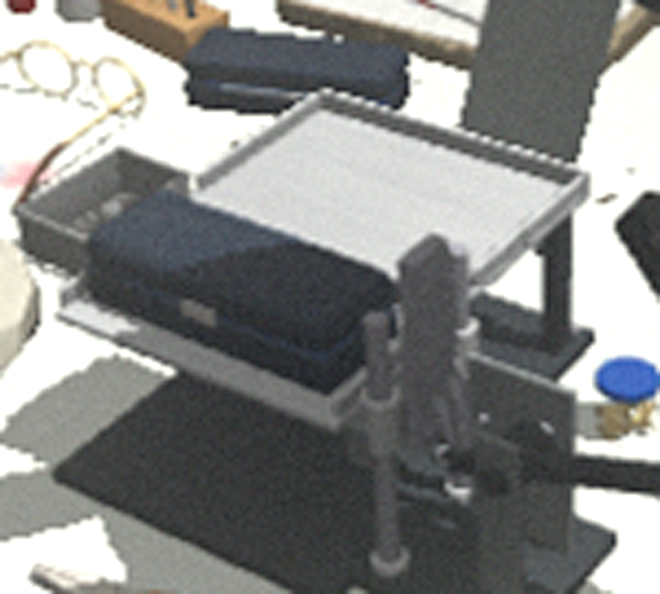

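Run:
```python
from h import *
from scipy.optimize import least_squares as LS
obs=[("top",(52/3.4+135,60/3.4+80),(65,95,127)),("top",(374/3.4+135,73/3.4+80),(65,-95,127)),("top",(38/3.4+135,282/3.4+80),(-64,95,115)),("top",(367/3.4+135,296/3.4+80),(-64,-95,115)),
("side",(150+325/4.4,110+92/4.4),(65,95,127)),("side",(150+588/4.4,110+178/4.4),(65,-95,127))]
def W(p,q):c,s=np.cos(p[2]),np.sin(p[2]);return np.array([p[0]+c*q[0]-s*q[1],p[1]+s*q[0]+c*q[1],q[2]])
f=lambda p:np.concatenate([pix(n,W(p,q))-u for n,u,q in obs])
s=LS(f,[715,-56,0]);p=s.x;print("shelf",p.round(3));print(s.fun.reshape(-1,2).round(1))
print("platform mid",W(p,(-121,0,119)).round(1))
for z in(91,105,119):
  for y in(92,-92):print(z,y,(((pix("side",W(p,(-171,y,z)))-[150,110])*4.4)).round())
print("obs FL(60,308) FR(335,408)")
# rack/case
for z in (105,119):print(z,"case front from top")
```

```text
shelf [ 7.13164e+02 -5.71460e+01 -4.00000e-02]
[[-0.3 -0.2]
 [ 1.3  0.1]
 [-0.3 -0.1]
 [ 0.   0.2]
 [-1.4 -0.6]
 [ 0.5 -0.6]]
platform mid [592.3 -52.3 119. ]
91 92 [ 55. 332.]
91 -92 [333. 452.]
105 92 [ 51. 311.]
105 -92 [331. 429.]
119 92 [ 47. 289.]
119 -92 [329. 406.]
obs FL(60,308) FR(335,408)
105 case front from top
119 case front from top
```

My estimates give a floor height of about 104–109 mm, i.e. the 105 mm tooth, one below level. Stroke 4.

>>> play_rows --deltas '[[[-0.002, 0, 0.018], [0, 0, 0], 1], [[0, -0.002, 0.02], [0, 0, 0], 1], [[0, 0, 0.015], [0, 0, 0], 1], [[0, 0, 0.015], [0, 0, 0], 1], [[0, 0, 0.012], [0, 0, 0], 1], [[0, 0, 0.006], [0, 0, 0], 1], [[0, 0, 0.001], [0, 0, 0], 1]]'

```text
time: 12.3
tool_pos: [583.8, -334.7, 25.1]
tcp_rot: [-179.8, -0.6, -179.1]
ft_force: [-9.2, 4.9, 23.1]
finger_gap: -0.1
```

>>> play_rows --deltas '[[[0, 0, -0.015], [0, 0, 0], 1], [[0.001, 0, -0.02], [0, 0, 0], 1], [[0.001, 0, -0.02], [0, 0, 0], 1], [[0, 0, -0.02], [0, 0, 0], 1], [[0, 0, -0.025], [0, 0, 0], 1], [[0, 0, 0], [0, 0, 0], 1]]'

```text
time: 13.05
tool_pos: [581.7, -333.6, 128.6]
tcp_rot: [-179.9, -0.8, -179.1]
ft_force: [0.7, -0.2, -0.7]
finger_gap: 0.0
```

```bash
python3 -c "
from h import *
rise2('raw4.png')
b=cv2.imread('pics/raw4.png')[110:245,150:300]
cv2.imwrite('pics/v4.png',cv2.convertScaleAbs(cv2.resize(b,None,fx=4.4,fy=4.4,interpolation=cv2.INTER_CUBIC),alpha=1.3,beta=5))"
```

```text
latch dx 1 rise mm 39.8 score 0.64
lip dx -3 rise mm 42.6 score 0.58
jar dx 0 rise mm 0.0 score 0.99
13.1 [ 580.8 -333.   126.6] [ 179.99   -0.88 -179.13] [-0.4 -0.4 -0.6]
```

View pics/v4.png

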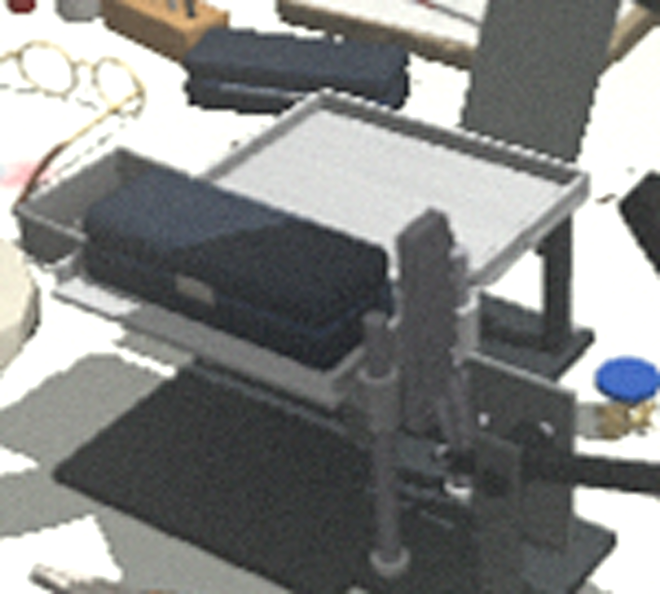

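Front edge now at about (55,290)–(335,404), against the predictions for 119 mm of (47,289) and (329,406). The platform is level, the lever is up (the tool is well clear) and the case is in place. I'll retreat upward and go round to the robot's side, with the fingers half open for a broad push.

>>> play_rows --deltas '[[[0, 0, -0.055], [0, 0, 0], 1], [[0, 0, -0.055], [0, -0.015, 0], 0.5], [[0.06, 0, 0], [0, 0, 0.03], 0.5], [[0.06, 0, 0], [0, 0, 0.026], 0.5], [[0.02, 0.03, 0], [0, 0, 0], 0.5], [[0, 0.058, 0], [0, 0, 0], 0.5], [[0, 0.058, 0], [0, 0, 0], 0.5], [[0, 0.058, 0], [0, 0, 0], 0.5]]'

```text
time: 14.1
tool_pos: [442.4, -125.0, 228.5]
tcp_rot: [179.5, -1.0, 177.1]
ft_force: [0.9, 0.2, -0.1]
finger_gap: 42.3
```

>>> play_rows --deltas '[[[0, 0.04, 0], [0, -0.018, 0], 0.5], [[0, 0.037, 0], [0, 0, 0], 0.5], [[-0.02, 0, 0.05], [0, 0, 0], 0.5], [[-0.02, 0, 0.05], [0, 0, 0], 0.5], [[0, 0, 0.03], [0, 0, 0], 0.5], [[0, 0, 0], [0, 0, 0], 0.5]]'

```text
time: 14.85
tool_pos: [482.6, -40.6, 89.3]
tcp_rot: [179.4, -0.4, 177.5]
ft_force: [0.4, -0.6, -0.3]
finger_gap: 42.8
```

Run:
```python
from h import *
q=r.sense();print(q["tool_pos"].round(1),q["tcp_rot"].round(1),q["finger_gap"])
w=eyes.snapshot("wrist")[:,:,::-1];s=eyes.snapshot("side")[110:250,120:290,::-1]
cv2.imwrite("pics/w12.png",cv2.convertScaleAbs(np.hstack([cv2.resize(w,(400,300)),cv2.resize(s,(400,329),interpolation=cv2.INTER_CUBIC)[:300]]),alpha=1.5,beta=10))
for z in(98,110,120,130,140):print(z,((pix("side",q["tool_pos"]*[1,1,0]+[0,-28,z])-[120,110])*2.353+[400,0]).round())
T=eyes.get_calibration("wrist");M=np.linalg.inv(T["T_tool_cam"])
for z in(0,-30,-45):
    p=M@[0,30,z,1];u=np.array(T["mtx"])@p[:3];print(z,(u[:2]/u[2]*.78125).round())
```

```text
[482.6 -40.6  89.3] [179.4  -0.4 177.5] 42.76031771664086
98 [544. 244.]
110 [543. 233.]
120 [541. 224.]
130 [540. 215.]
140 [538. 206.]
0 [240. 178.]
-30 [247. 197.]
-45 [252. 209.]
```

View pics/w12.png

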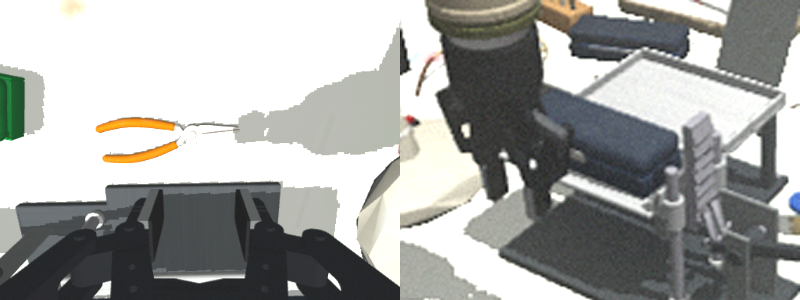

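Tips are at (500,205) and (541,215), about 130 mm high at TCP z=89, in front of the platform edge and with the case beyond them. I'll raise 12 mm so the fingers meet the case at mid-height with the gripper body above it, then push along the lift's axis.

>>> play_rows --deltas '[[[0, -0.004, -0.012], [0, 0, 0], 0.5], [[-0.02, -0.002, 0], [0, 0, 0], 0.5], [[-0.02, 0, 0], [0, 0, 0], 0.5], [[-0.012, 0, 0], [0, 0, 0], 0.5], [[-0.01, 0, 0], [0, 0, 0], 0.5], [[-0.01, 0, 0], [0, 0, 0], 0.5], [[-0.01, 0, 0], [0, 0, 0], 0.5]]'

```text
time: 15.82
tool_pos: [574.9, -54.3, 119.1]
tcp_rot: [179.6, 0.9, 177.4]
ft_force: [-0.9, -0.6, 0.2]
finger_gap: 42.8
```

The arm has drifted up to z=119, so I'll measure the case with image code before pushing further.

```bash
cat >> h.py <<'E'
def caserear(dst="t.png",ztop=162):
    "rear (far) edge of the case in the top view: first dark row from the shelf side, per column"
    im=eyes.snapshot("top");cv2.imwrite("pics/"+dst,im[:,:,::-1]);g=im.astype(int)
    for c in range(150,240,8):
        col=g[100:235,c];d=(col.sum(1)<200)&(col[:,2]>col[:,0]+4)
        k=np.flatnonzero(np.convolve(d,np.ones(5),"valid")==5)
        k=k[0]+100 if len(k) else None
        print(c,k, None if k is None else P("top",(c,k),ztop,1)[:2].round(0), end="; ")
    print()
E
python3 - <<'E'
from h import *
q=r.sense();print(q["tool_pos"].round(1),q["ft_force"].round(1))
caserear()
E
```

```text
[574.9 -54.3 119.1] [-0.9 -0.6  0.2]
150 None None; 158 None None; 166 None None; 174 None None; 182 None None; 190 None None; 198 None None; 206 165 [639. -84.]; 214 166 [638. -99.]; 222 166 [ 638. -113.]; 230 168 [ 634. -128.]; 238 None None;
```

Run:
```python
from h import *
a=cv2.resize(cv2.imread("pics/top0.png"),(512,384),interpolation=cv2.INTER_AREA);b=cv2.imread("pics/t.png")
for nm,im,z in(("start",a,106),("now",b,162)):
    for c in(160,175,200,215,225):
        g=im[:,c].astype(int);rows=[k for k in range(120,225) if g[k].sum()<260 and g[k][0]>g[k][2]+4]
        # longest run
        runs=np.split(rows,np.flatnonzero(np.diff(rows)>1)+1) if rows else [];L=max(runs,key=len) if runs else [0,0]
        print(nm,c,L[0],L[-1],P("top",(c,L[0]),z,1)[:2].round(),P("top",(c,L[-1]),z,1)[:2].round())
    print(im[150:215:4,200].tolist())
```

```text
start 160 180 210 [621.  13.] [562.  11.]
start 175 181 211 [619. -16.] [560. -18.]
start 200 182 212 [617. -65.] [558. -67.]
start 215 183 213 [616. -95.] [557. -96.]
start 225 183 213 [ 616. -114.] [ 557. -116.]
[[167, 173, 173], [168, 175, 176], [171, 176, 178], [170, 178, 178], [30, 31, 30], [28, 28, 26], [115, 120, 121], [172, 181, 181], [54, 47, 41], [55, 47, 41], [59, 52, 46], [60, 53, 46], [58, 49, 43], [58, 50, 43], [57, 49, 42], [46, 39, 35], [70, 72, 72]]
now 160 0 0 [968.  15.] [968.  15.]
now 175 0 0 [968. -14.] [968. -14.]
now 200 184 186 [604. -74.] [600. -74.]
now 215 166 187 [ 638. -100.] [ 598. -101.]
now 225 166 199 [ 638. -119.] [ 577. -120.]
[[19, 33, 33], [19, 33, 32], [19, 33, 33], [20, 33, 32], [20, 33, 33], [20, 33, 33], [20, 33, 33], [22, 34, 33], [46, 50, 48], [32, 27, 24], [13, 13, 12], [12, 11, 10], [13, 12, 12], [8, 8, 7], [44, 44, 45], [178, 185, 187], [177, 183, 184]]
```

The case has moved forward about 19 mm (rear edge from 617 to 638) and is still square. I'll back off, lower to mid-height, then push on with drift compensation in z.

>>> play_rows --deltas '[[[0.02, 0, 0], [0, 0, 0], 0.5], [[0.005, 0.002, 0.01], [0, 0.008, 0], 0.5], [[0, 0, 0.008], [0, 0.008, 0], 0.5], [[0, 0, 0], [0, 0, 0], 0.5]]'

```text
time: 16.38
tool_pos: [551.5, -50.8, 98.8]
tcp_rot: [179.6, -0.1, 177.4]
ft_force: [0.5, 0.3, -0.3]
finger_gap: 43.0
```

>>> play_rows --deltas '[[[-0.012, 0, 0.001], [0, 0, 0], 0.5], [[-0.01, 0, 0.002], [0, 0, 0], 0.5], [[-0.01, 0, 0.002], [0, 0, 0], 0.5], [[-0.01, 0, 0.002], [0, 0, 0], 0.5]]'

```text
time: 16.88
tool_pos: [596.9, -53.0, 91.7]
tcp_rot: [179.6, -0.1, 177.4]
ft_force: [-1.8, 0.9, 1.4]
finger_gap: 42.5
```

>>> play_rows --deltas '[[[-0.01, 0, -0.004], [0, 0, 0], 0.5], [[-0.01, 0, -0.002], [0, 0, 0], 0.5], [[-0.01, 0, 0], [0, 0, 0], 0.5]]'

```text
time: 17.25
tool_pos: [629.2, -54.4, 97.7]
tcp_rot: [179.6, -0.1, 177.4]
ft_force: [-0.1, -0.7, -0.7]
finger_gap: 42.8
```

Run:
```python
from h import *
q=r.sense();print(q["tool_pos"].round(1),q["ft_force"].round(1))
caserear("t2.png",160)
```

```text
[629.2 -54.4  97.7] [-0.1 -0.7 -0.7]
150 None None; 158 None None; 166 None None; 174 None None; 182 None None; 190 None None; 198 None None; 206 136 [695. -82.]; 214 136 [695. -97.]; 222 136 [ 695. -112.]; 230 137 [ 693. -127.]; 238 None None;
```

>>> play_rows --deltas '[[[-0.01, 0, 0.001], [0, 0, 0], 0.5], [[-0.01, 0, 0.001], [0, 0, 0], 0.5], [[-0.01, 0, 0.001], [0, 0, 0], 0.5], [[-0.01, 0, 0.001], [0, 0, 0], 0.5], [[-0.006, 0, 0], [0, 0, 0], 0.5], [[-0.002, 0, 0], [0, 0, 0], 0.5]]'

```text
time: 18.05
tool_pos: [681.3, -56.7, 93.1]
tcp_rot: [179.6, -0.1, 177.4]
ft_force: [-2.0, -0.9, 2.0]
finger_gap: 42.9
```

Run:
```python
from h import *
q=r.sense();print(q["tool_pos"].round(1),q["ft_force"].round(1))
caserear("t3.png",158)
```

```text
[681.3 -56.7  93.1] [-2.  -0.9  2. ]
150 None None; 158 None None; 166 None None; 174 None None; 182 None None; 190 None None; 198 None None; 206 109 [748. -80.]; 214 110 [746. -95.]; 222 110 [ 746. -111.]; 230 111 [ 744. -126.]; 238 None None;
```

The case's rear edge is now at 746 mm, so its centre is about +2 mm in the shelf frame. I'll retreat straight back, then up.

>>> play_rows --deltas '[[[0.015, 0, -0.002], [0, 0, 0], 0.5], [[0.03, 0, -0.002], [0, 0, 0], 0.5], [[0.05, 0, -0.002], [0, 0, 0], 0.5], [[0.05, 0, 0], [0, 0, 0], 0.5], [[0.05, 0, -0.005], [0, 0, 0], 0.5], [[0.04, 0, -0.05], [0, 0, 0], 0.5], [[0.02, 0.03, -0.05], [0, 0, 0], 0.5], [[0, 0.05, 0], [0, 0, 0], 0.5]]'

```text
time: 19.1
tool_pos: [424.8, 33.6, 205.7]
tcp_rot: [179.6, 0.3, 177.1]
ft_force: [0.4, -1.1, -0.6]
finger_gap: 42.9
```

>>> play_rows --deltas '[[[0.03, 0.055, 0], [0, 0, 0], 0.5], [[0.03, 0.055, 0], [0, 0, 0], 0.5], [[0.02, 0.055, 0], [0, 0, 0], 0.5], [[0, 0.055, 0], [0, 0, 0], 0.5], [[0, 0.055, 0], [0, 0, 0], 0.5], [[0, 0, 0], [0, 0, 0], 0.5]]'

```text
time: 19.85
tool_pos: [357.0, 323.0, 211.4]
tcp_rot: [179.3, 1.0, 177.2]
ft_force: [-0.6, -1.3, -0.1]
finger_gap: 42.6
```

Run:
```python
from h import *
q=r.sense();print(q["time"],q["tool_pos"].round(1),q["ft_force"].round(1))
a=cv2.resize(cv2.imread("pics/top0.png"),(512,384),interpolation=cv2.INTER_AREA);b=eyes.snapshot("top")[:,:,::-1].copy()
cv2.imwrite("pics/end_top.png",b);s=eyes.snapshot("side")[:,:,::-1].copy();cv2.imwrite("pics/end_side.png",s)
h=b.astype(int);m=((h.sum(2)<260)&(h[...,0]>h[...,2]+4)).astype(np.uint8);m[:95]=0;m[235:]=0;m[:,:140]=0;m[:,250:]=0
n,l,st,ce=cv2.connectedComponentsWithStats(m);i=1+st[1:,4].argmax();pts=np.argwhere(l==i)[:,::-1].astype(np.float32)
rc=cv2.minAreaRect(pts);print(st[i],rc)
for u in cv2.boxPoints(rc):print(P("top",u,158,1).round(1))
for nm,(x0,y0,x1,y1) in dict(jar=(260,128,282,150),tape=(302,130,352,176),pad=(322,180,356,216)).items():
    R=cv2.matchTemplate(b[y0-8:y1+8,x0-8:x1+8],a[y0:y1,x0:x1],cv2.TM_CCOEFF_NORMED);mm=cv2.minMaxLoc(R);print(nm,np.array(mm[3])-8,round(mm[1],3))
cv2.imwrite("pics/end.png",np.hstack([cv2.resize(b[80:260,120:370],(400,288)),cv2.resize(s[100:250,140:350],(400,288))]))
```

```text
19.85 [357.  323.  211.4] [-0.6 -1.3 -0.1]
[ 150  106   86   39 2755] ((192.66156005859375, 124.5923080444336), (84.48084259033203, 34.28047180175781), 3.1798300743103027)
[688.5  24.  158. ]
[755.3  23.4 158. ]
[ 746.7 -136.6  158. ]
[ 680.4 -134.2  158. ]
jar [0 0] 0.998
tape [0 0] 0.999
pad [0 0] 0.999
```

```bash
python3 -c "
from h import *
rise2('raw5.png'); r.hand_in()"
```

```text
latch dx -4 rise mm 19.9 score 0.32
lip dx -3 rise mm 42.6 score 0.38
jar dx 0 rise mm 0.0 score 0.99
20.0 [357.9 319.6 211.9] [179.3    1.06 176.96] [ 0.2 -0.6 -0.1]
the job is handed in; nothing more can be done
```

I pumped the lever four full strokes, pushed the case straight across onto the shelf and handed the job in at 20 s; by my checks it is done, though the interface gave no verdict.

**Lift:** Each stroke went to the lever's hard stop, and the lever was let back up each time. The platform's front edge fits the level height of 119 mm, and after stroke 1 it rose 42.6 mm, close to three 14 mm teeth.

**Case:** In the last top picture its centre is about 5 mm past the shelf middle and its outline is 66 x 159 mm. That outline fits a case lying flat and wholly on the shelf.

**Everything else:** The lever pad, jar and tape roll match their starting pixels exactly, and the arm is clear.

**What disagreed or fell short:**
- **Fingertip height:** the fingertips were really about 30–40 mm behind the reported TCP. I corrected for this from the pictures and the hard-stop force.
- **Drift while pushing:** the arm rose about 18 mm during the first push, so I backed off, lowered it and pushed again.
- **Stop force:** one stroke pressed the lever's stop with 33 N, and the others with about 20–23 N.
- **Last checks:** the final platform-height match scored low (0.38), though it gave the same 42.6 mm. I could not look at the final picture because the limit of 12 was reached, so the last check was by image measurement only.

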